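# Seat the radio module in the corner of its test nest and hold it on the contacts

## Robot

A 6-joint arm with a two-finger parallel gripper is mounted at the origin on the work surface. World frame = base frame: x ahead of the robot, y to its left, z up, the work surface at z = 0. Lengths are in mm, angles in rad, forces in N, time in s.
With the tool pointing down it reaches from about 350 to 850 mm from the base axis. Payload 8.1 kg.
Tool frame: the origin (TCP) lies between the finger pads; the fingertips stand 22 mm ahead of it and the grasp point (between the pads) lies 3 mm ahead of it; z points along the fingers, x is the direction in which the jaws open and shut, and the axes are right-handed (so a half turn about z gives the same grasp; the last joint's range is limited). The gripper opens to 85 mm and grips with 20 to 120 N. Pads are 22 mm wide; open, the fingers measure 114 mm over their backs; the gripper's body (76 mm by 85 mm) begins 54 mm behind the grasp point. The pads swing forward as they close: fully open they stand 13 mm farther back than shut.
Start: joints at [1.169, 0.13, 1.488, -0, 1.523, -0.085], TCP at [186.895, 570.154, 253.292] pointing down, gripper open.
Joint ranges: [-2.96, 2.96], [-0.89, 2.26], [0.02, 2.5], [-1.34, 4.48], [0, 2.73], [-2.66, 2.66]. Speed limits (rad/s): [2.39, 2.39, 2.79, 3.14, 3.14, 3.14].

## Interface

Orientations are given as a unit quaternion [x, y, z, w].
In Python, from rig import ctrl, eyes gives the robot as it stands. The module is installed in compiled form; this text tells all that it offers.
- The arm moves only by the shell command python3 -m creep 'ROWS' [OPENING] [FORCE]. ROWS is JSON, a list that holds one entry, the list of rows, each a list of 6 numbers: the shift along the world's x, y, z in mm, then the turn, a rotation vector about the world's x, y, z in rad. In form: [[[dx, dy, dz, rx, ry, rz], ...]]. A call has 1 to 10 rows; each row shifts and turns the commanded pose from where the row before left it; what a row does not reach is not made up. A row lasts 1/12 s, in which the tool goes at most 41.7 mm and 7.16 degrees, less where a joint would pass 70% of its speed; a pose out of reach is approached as far as the arm can. A call with a gripper value outside its range is refused whole. OPENING is the opening, from -1 (shut) to 1 (fully open), set as the call begins (- or left out, the last holds). The fingers move at their own pace and stop on an object; FORCE is the grip in N (left out, the last holds). Time passes only in rows, so rows that do not move let the fingers close. It gives the time, the measured TCP pose, the force and the opening at its end, in the units of the state.
- ctrl.state(): the state, without advancing time (a new reading comes with each control period).
- eyes.get_image(name): name is "scene" or "top"; returns the picture (400x640x3 uint8, red, green, blue); there is no depth.
- eyes.camera_info(name): a dict with "fx", "fy", "cx", "cy" (pixels), "T" (4x4, takes a point from camera to world coordinates). Camera axes: x right, y down, z forward; pixel columns grow to the right and rows downward; lengths in mm; the calibration is good to about 2 mm. A picture is of the moment at which its call begins. camera_info takes no time and is no camera call.
- ctrl.close_job(): hands the job in, once; it reports no verdict.
The state is a dict: "time": time; "joint_pos": joint angles; "qvel": joint speeds; "tau": joint torques, N m; "ee_pos": TCP position; "ee_rot": TCP orientation; "contact_force": force on the tool from outside, world axes, zero at the start; "moment": the same for the moment, N m; "opening": opening from 0.0 (shut) to 1.0 (fully open).
Only numpy, scipy, OpenCV 4.12 (cv2) and the standard library are available. Lean on these libraries where they do the work, as an engineer would, in place of code of your own. Each camera call takes 0.05 s, during which the arm holds its last target.

## Task

Pick up the plain-topped aluminium radio module (the one with two coax connectors) and put it flat on the steel test nest, its long side along the long fence, its plain end at the short fence and its connectors pointing away from the short fence. Press it into the corner against both spring contacts until it touches both fences at once, and finish while still holding it pressed there: let go and the springs push it off. Leave the finned module and the other things on the bench where they are.

Things in the scene. Friction and masses are not known exactly. Their poses are not given: they have to be found in the camera images.
- module: The radio module: plain aluminium block 80 mm long (x), 44 mm wide (y), 44 mm high (z), about 0.3 kg, flat screwed top; two brass coax connectors, 22 mm apart and 11 mm across, stick 12 mm out of its -x end, 22 mm above its underside; the +x end is plain. Origin: centre of the underside; z up.
- module_connector_end (a point): Centre of the module's end face that carries the connectors (its -x end), 22 mm above the underside.
- nest: The test nest, fixed to the bench: a steel plate 160 x 130 x 10 mm (x, y, z) with two steel fences, each 12 mm thick and 16 mm high above the plate, that form a corner at its +x, +y side; the plate is flat, open towards -x and -y, and smooth like the fences (friction about 0.25). Origin: centre of the plate's underside.
- nest_corner (a point): The inner corner where both fences meet, on the upper face of the plate: (55, 40, 10) mm in the nest's frame. The seated module has its +x end at the short fence and its +y side at the long one, axes parallel to the nest's, its origin at (15, 18, 10) mm in the nest's frame.
- fence_long: The long fence, part of the nest; its frame is the nest's. It runs along x from -35 to +67 mm, its inner face at y = +40 mm.
- fence_short: The short fence, part of the nest; its frame is the nest's. It runs along y from -22 to +40 mm, its inner face at x = +55 mm.
- contact_long (a joint): Spring contact of the long fence, a brass pin 8 mm in diameter, 9 mm above the plate, at nest x = +15 mm, standing 5 mm out of the fence at 0; the value is how far it is pushed in (m), 0.005 = flush with the fence. Its spring takes 1.4 N to start and about 5 N to be flush.
- contact_short (a joint): The like contact of the short fence, at nest y = +18 mm; 0 = standing 5 mm out, 0.005 = flush; same spring.
- finned_module: Bystander: aluminium module 70 x 44 x 42 mm with five cooling fins along its top and no connectors. Origin: centre of the underside. It and the radio module may have swapped places.
- attenuator: Bystander: small steel block 36 x 22 x 18 mm with a connector at each end (60 mm over all along x). Origin: centre of the underside.
- screwdriver: Bystander: black-handled screwdriver lying along its x.
- mug: Bystander: white mug, 80 mm wide, 90 mm high. Origin: centre of the underside.
- parts_tray: Bystander: black divided tray 130 x 100 x 30 mm. Origin: centre of the underside.
- meter: Bystander: grey hand-held meter lying on its back, 170 x 85 x 34 mm. Origin: centre of the underside.
There are look-alikes about, which are no part of the job. Leave any red look-alike of the module alone.

How it is judged (in metres and radians):
On the way:
1. the module is lifted off the bench (height (world z) of module above 0.014 m and contact force between module and the fingers above 1 N), for 0.2 s.
At the end, for the whole second after the job is handed in: Through the last second the robot still holds the module (over 1 N): flat on the plate (2 mm, 0.05 rad), square (0.06 rad), plain end at the short fence, within 3 mm of its seat, over 0.5 N on each fence, both contacts in by over 3.5 mm, at rest (contact force between module and fence_long above 0.5 N and contact force between module and fence_short above 0.5 N and value of joint each of contact_long, contact_short above 0.0035 m and z of module in the frame of nest between 0.007 and 0.012 m and angle between module's own z axis and vertical below 0.05 rad and angle between the x axis of module and the x axis of nest, either way round below 0.06 rad and x of module_connector_end in the frame of nest between -0.028 and -0.022 m and y of module in the frame of nest between 0.015 and 0.021 m and linear speed of module below 0.01 m/s and (contact force between module and the fingers above 1 N or contact force between module and the arm above 1 N)); the arm keeps its last pose, push and grip.
It fails at once if a bystander is moved by more than 25 mm (distance of any of finned_module, attenuator, screwdriver, mug, parts_tray, meter from where it was at the start of the episode above 0.025 m).
It also fails if it takes over 56 s, if anything falls off the work surface, if the arm or the gripper's body presses on something with over 40 N, if the wrist force passes 120 N, or if a joint passes its speed limit or range.

## Working session

There is one attempt and no reset: what is moved stays moved. The work goes in short steps, Python scripts to look and compute and a shell command to move; the robot and the scene stay as the last step left them, time stands still between calls to the robot, and variables do not carry over. Pictures are saved under pics/ and viewed, and the job is handed in when it is done.

```bash
mkdir -p pics; python3 - <<'E'
from rig import ctrl, eyes
import cv2
for n in("scene","top"):
    cv2.imwrite(f"pics/{n}0.png",eyes.get_image(n)[:,:,::-1])
    i=eyes.camera_info(n);print(n,i)
print(ctrl.state())
E
```

```text
scene {'fx': 519.7192988508456, 'fy': 519.7192988508456, 'cx': 320.8374917517459, 'cy': 210.45098985691786, 'T': array([[ 8.93626839e-01,  2.40925474e-01, -3.78663424e-01,
         1.04961420e+03],
       [ 4.48160174e-01, -5.24422029e-01,  7.23970989e-01,
        -8.87636887e+02],
       [-2.41563876e-02, -8.16661773e-01, -5.76610803e-01,
         8.30912524e+02],
       [ 0.00000000e+00,  0.00000000e+00,  0.00000000e+00,
         1.00000000e+00]])}
top {'fx': 442.36208114804134, 'fy': 442.36208114804134, 'cx': 315.74446740125467, 'cy': 201.19439797393815, 'T': array([[ 2.21185333e-02, -9.73717191e-01,  2.26683927e-01,
         2.51215758e+02],
       [-9.99740510e-01, -2.27777925e-02, -2.92629601e-04,
         7.70722003e+01],
       [ 5.44829794e-03, -2.26618633e-01, -9.73968332e-01,
         1.31436862e+03],
       [ 0.00000000e+00,  0.00000000e+00,  0.00000000e+00,
         1.00000000e+00]])}
{'time': 0.1, 'joint_pos': array([ 1.16862268e+00,  1.31074951e-01,  1.48917978e+00,  1.54374776e-05,
        1.52297058e+00, -8.54005748e-02]), 'qvel': array([-0.00120158, -0.00417633, -0.00107657,  0.00021344, -0.00161057,
        0.00023819]), 'tau': array([ 8.93258384e-04, -5.70944095e+01, -5.01947522e+01, -2.61433579e-04,
        7.86191085e-03, -5.54513508e-05]), 'ee_pos': array([186.69843843, 569.74040772, 252.35050525]), 'ee_rot': array([ 8.09784433e-01,  5.86726943e-01, -7.03470913e-04,  4.14226035e-04]), 'contact_force': array([-0.59832276, -0.45477662, -0.57564422]), 'moment': array([ 0.08112666, -0.02664812,  0.02912384]), 'opening': 1.0008766474052901}
```

View pics/scene0.png

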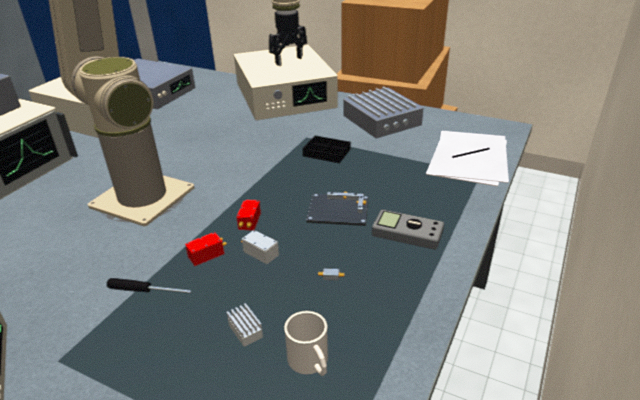

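View pics/top0.png

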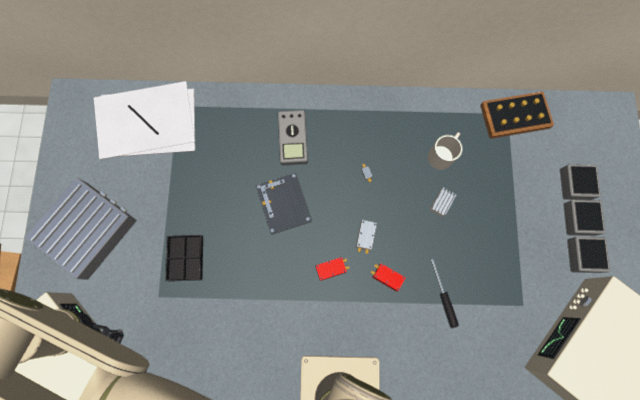

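Candidates for the module, as pixels in the top view:
- Plain silver block at (367,235), with connectors towards the bottom at (363,250).
- Red look-alikes at (332,268) and (389,277).
- Finned module at (444,201).
- Attenuator at (367,172).
- Finned heatsink box on the far left.

I choose the plain silver block at (367,235), which is (260,246) in the scene view, and check it in a close crop. The nest is at (284,204), and its fences appear to be on the upper left.

```bash
python3 - <<'E'
import cv2,numpy as np
t=cv2.imread("pics/top0.png");s=cv2.imread("pics/scene0.png")
f=lambda im,x,y,w,h,k:cv2.resize(im[y:y+h,x:x+w],None,fx=k,fy=k,interpolation=cv2.INTER_CUBIC)
cv2.imwrite("pics/c1.png",f(t,250,165,80,75,8))
cv2.imwrite("pics/c2.png",f(t,345,210,50,50,10))
cv2.imwrite("pics/c3.png",f(s,230,180,150,90,5))
E
```

```text
(no output)
```

View pics/c1.png

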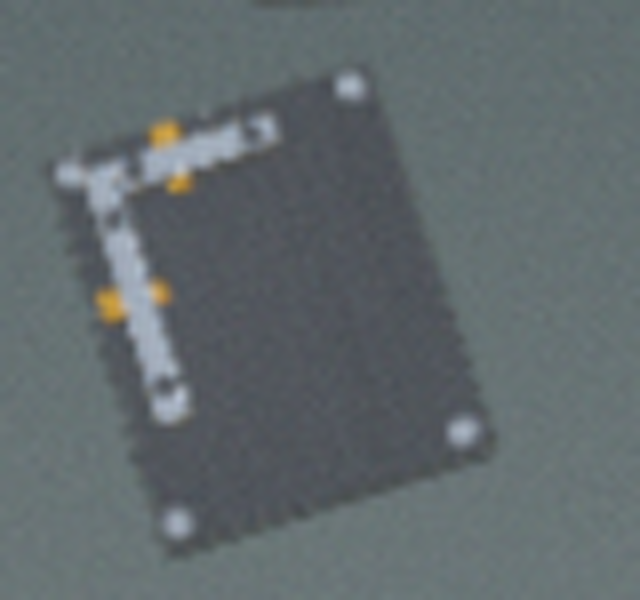

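View pics/c2.png

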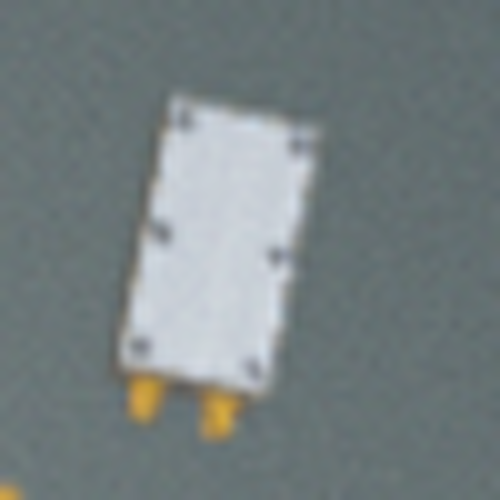

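View pics/c3.png

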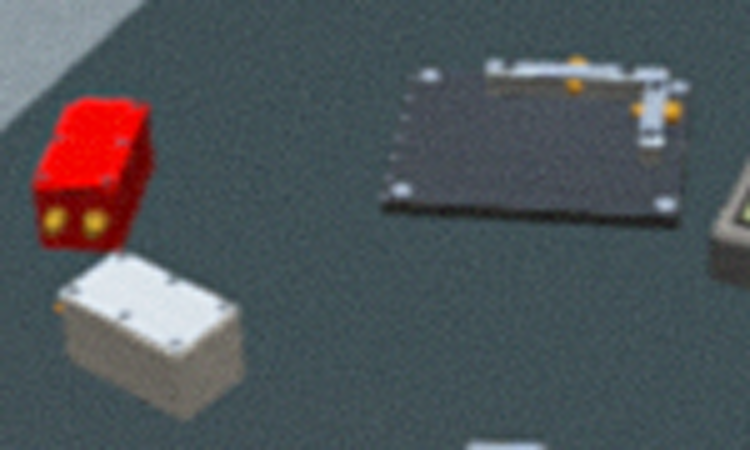

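The crops show a plain flat screwed top with two brass connectors on the end nearest the robot, so it is the right module. The nest's short fence is at the far (+x) end and its long fence on the +y side. Next I fit the poses.

```bash
cat > h.py <<'E'
import numpy as np, cv2
from rig import eyes
from scipy.optimize import least_squares
def proj(n,P):
    i=eyes.camera_info(n);T=np.linalg.inv(i["T"]);p=np.asarray(P,float)@T[:3,:3].T+T[:3,3]
    return np.c_[i["fx"]*p[:,0]/p[:,2]+i["cx"],i["fy"]*p[:,1]/p[:,2]+i["cy"]]
def w(q,L,z0=0):
    c,s=np.cos(q[2]),np.sin(q[2]);L=np.asarray(L,float)
    return np.c_[q[0]+c*L[:,0]-s*L[:,1],q[1]+s*L[:,0]+c*L[:,1],z0+L[:,2]]
def fit(obs,q0,z0=0):  # obs: list of (cam, localpts, pixels)
    f=lambda q:np.concatenate([(proj(n,w(q,L,z0))-px).ravel() for n,L,px in obs])
    r=least_squares(f,q0);return r.x,np.round(r.fun.reshape(-1,2),1)
def crop(p,k,ox,oy): p=np.array(p,float);return (p+.5)/k-.5+[ox,oy]
E
python3 - <<'E'
from h import *
mt=[[40,22,44],[40,-22,44],[-40,-22,44],[-40,22,44]]
tp=crop([(172,95),(322,130),(268,392),(122,370)],10,345,210)
sp=crop([(240,308),(180,355),(62,295),(125,255)],5,230,180)
# scene: which corner is which: print projection
q,r=fit([("top",mt,tp)],[400,0,-.2]);print("mod top",q,r.tolist());print((proj("scene",w(q,mt))-[230,180])*5)
nt=[[80,65,10],[80,-65,10],[-80,-65,10],[-80,65,10]]
np_=crop([(55,165),(365,63),(495,457),(170,560)],8,250,165)
n,r=fit([("top",nt,np_)],[400,100,.3]);print("nest",n,r.tolist());print((proj("scene",w(n,nt))-[230,180])*5)
E
```

```text
mod top [ 4.52287458e+02 -7.31082888e+01 -1.87272699e-01] [[0.0, 0.3], [-0.2, -0.1], [0.3, 0.4], [-0.1, -0.5]]
[[239.03285019 305.68577261]
 [177.9639776  352.72922004]
 [ 57.27079945 291.8765219 ]
 [119.05049409 247.61164354]]
nest [5.46523123e+02 1.74165856e+02 3.36185137e-01] [[-1.1, 0.0], [0.9, 0.2], [0.6, -0.3], [-0.4, 0.1]]
[[689.75223999  80.7175101 ]
 [676.19624905 216.84972372]
 [376.49922672 199.67818806]
 [410.95506769  66.48224117]]
```

```bash
python3 - <<'E'
from h import *
mt=[[40,22,44],[40,-22,44],[-40,-22,44],[-40,22,44]]
tp=crop([(172,95),(322,130),(268,392),(122,370)],10,345,210)
sp=crop([(240,308),(180,355),(62,295),(125,255)],5,230,180)
q,r=fit([("top",mt,tp),("scene",mt,sp)],[450,-70,-.2]);print("mod",q.round(3),r.tolist())
nt=[[80,65,10],[80,-65,10],[-80,-65,10],[-80,65,10]]
ft=[[-35,52,26],[-35,40,26],[55,-22,26],[67,-22,26],[15,35,19],[50,18,19]]
a=crop([(55,165),(365,63),(495,457),(170,560)],8,250,165)
b=crop([(155,422),(188,412),(280,135),(268,113),(168,293),(180,190)],8,250,165)
c=crop([(688,85),(678,217),(385,205),(405,75)],5,230,180)
n,r=fit([("top",nt,a),("top",ft,b),("scene",nt,c)],[540,170,.3]);print("nest",n.round(3),r.tolist())
t=cv2.imread("pics/top0.png");s=cv2.imread("pics/scene0.png")
def ov(im,cam,x,y,ww,hh,k,qs,name):
    o=cv2.resize(im[y:y+hh,x:x+ww],None,fx=k,fy=k,interpolation=cv2.INTER_CUBIC)
    for P,cl in qs:
        p=(proj(cam,P)-[x,y]+.5)*k-.5
        cv2.polylines(o,[np.round(p).astype(int)],True,cl,1)
    cv2.imwrite(name,o)
fl=[[-35,40,26],[55,40,26],[55,-22,26],[67,-22,26],[67,52,26],[-35,52,26]]
Q=[(w(q,mt),(0,0,255)),(w(n,nt),(0,255,255)),(w(n,fl),(0,0,255)),(w(q,[[p[0],p[1],0] for p in mt]),(0,255,0))]
ov(t,"top",250,165,80,75,8,Q,"pics/o1.png");ov(t,"top",345,210,50,50,10,Q,"pics/o2.png");ov(s,"scene",230,180,150,90,5,Q,"pics/o3.png")
E
```

```text
mod [ 4.52864e+02 -7.33210e+01 -1.93000e-01] [[0.2, 0.0], [-0.0, -0.3], [0.3, 0.3], [-0.1, -0.8], [0.3, 0.1], [0.1, 0.1], [-0.4, -0.2], [-0.5, -1.0]]
nest [5.47408e+02 1.74379e+02 3.46000e-01] [[-1.3, -0.0], [0.5, -0.2], [0.7, -0.9], [-0.1, -0.1], [0.9, 0.7], [0.7, 0.7], [-0.1, 1.1], [0.2, 0.2], [0.0, -0.0], [0.4, 0.4], [0.9, -0.6], [0.6, 0.2], [-0.8, -0.4], [1.6, -1.1]]
```

View pics/o1.png

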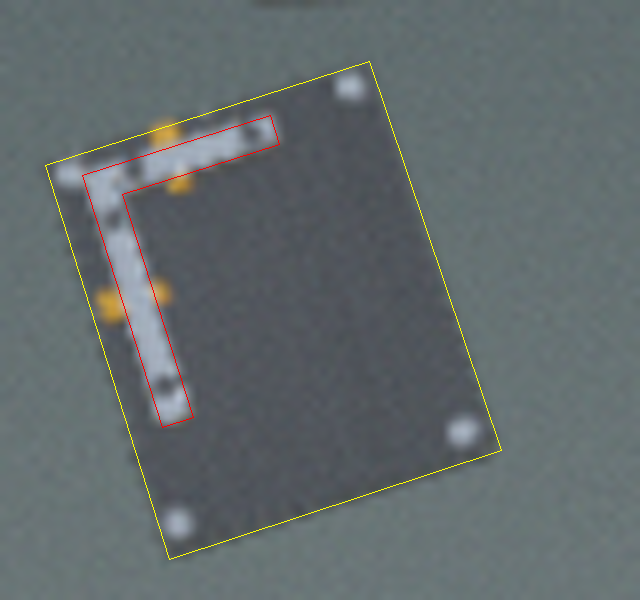

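View pics/o2.png

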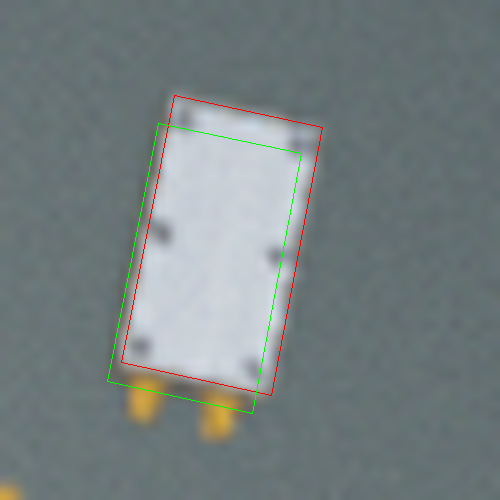

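View pics/o3.png

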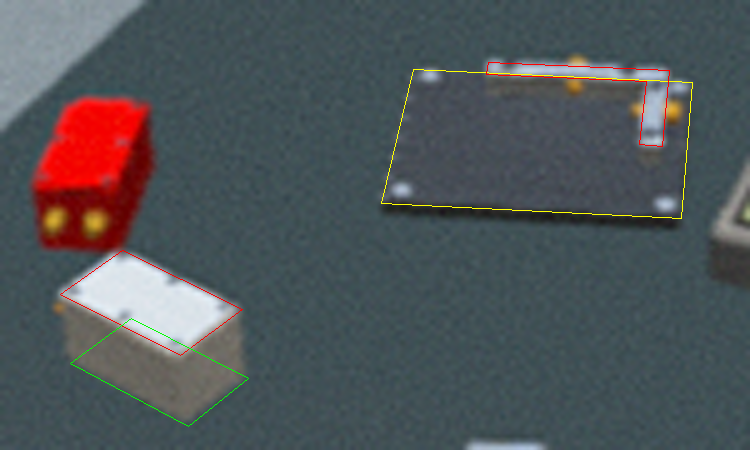

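```bash
cat >> h.py <<'E'
from scipy.ndimage import map_coordinates
from scipy.optimize import minimize
def edgefit(img,cam,edges,q0,z0=0,d=1.0):
    g=cv2.GaussianBlur(img,(0,0),.7).astype(float).mean(2)
    t=np.linspace(.04,.96,60)[:,None]
    def sc(q):
        tot=0
        for A,B,sg in edges:   # sg: +1 if brighter on left of A->B (image)
            p=proj(cam,w([q[0]*1,q[1],q[2]/100],[A,B],z0));P=p[0]*(1-t)+p[1]*t
            u=(p[1]-p[0])/np.linalg.norm(p[1]-p[0]);nn=np.array([u[1],-u[0]])*d
            s=lambda X:map_coordinates(g,[X[:,1],X[:,0]],order=1).mean()
            tot+=sg*(s(P+nn)-s(P-nn))
        return -tot
    q0=np.array([q0[0],q0[1],q0[2]*100])
    best=min((minimize(sc,q0+dd,method="Nelder-Mead",options=dict(xatol=.02,fatol=.01,initial_simplex=q0+dd+np.array([[0,0,0],[3,0,0],[0,3,0],[0,0,3]]))) for dd in np.array([[0,0,0],[-2,1,-3],[2,-2,-2],[1,2,1]])),key=lambda r:r.fun)
    return best.x/[1,1,100],best.fun
E
python3 - <<'E'
from h import *
t=cv2.imread("pics/top0.png");s=cv2.imread("pics/scene0.png")
# traversal ++,+-,--,-+ is clockwise in top image => left of travel is outside
nt=[[80,65,10],[80,-65,10],[-80,-65,10],[-80,65,10]]
E=[(nt[i],nt[(i+1)%4],1) for i in range(4)]
# fence: outer edge left brighter inside => inside bright(right)
F=[([-30,52,26],[60,52,26],-1),([-30,40,26],[50,40,26],1),([55,-18,26],[55,35,26],-1),([67,-18,26],[67,45,26],1)]
q0=[547,174.4,.335]
for nm,im in(("top",t),("scene",s)):
    for lab,e in(("plate",E),("fence",F),("both",E+F)):
        q,f=edgefit(im,nm,e,q0);print(nm,lab,q.round(3),round(f,1))
mt=[[40,22,44],[40,-22,44],[-40,-22,44],[-40,22,44]]
M=[(mt[i],mt[(i+1)%4],-1) for i in range(4)]
for nm,im in(("top",t),("scene",s)):
    q,f=edgefit(im,nm,M,[452.8,-73.3,-.193]);print(nm,"mod",q.round(3),round(f,1))
E
```

```text
top plate [5.47182e+02 1.75134e+02 3.42000e-01] -43.7
top fence [5.48232e+02 1.74827e+02 3.50000e-01] -187.8Traceback (most recent call last):
  File "<stdin>", line 11, in <module>
  File "h.py", line 28, in edgefit
    best=min((minimize(sc,q0+dd,method="Nelder-Mead",options=dict(xatol=.02,fatol=.01,initial_simplex=q0+dd+np.array([[0,0,0],[3,0,0],[0,3,0],[0,0,3]]))) for dd in np.array([[0,0,0],[-2,1,-3],[2,-2,-2],[1,2,1]])),key=lambda r:r.fun)
  File "h.py", line 28, in <genexpr>
    best=min((minimize(sc,q0+dd,method="Nelder-Mead",options=dict(xatol=.02,fatol=.01,initial_simplex=q0+dd+np.array([[0,0,0],[3,0,0],[0,3,0],[0,0,3]]))) for dd in np.array([[0,0,0],[-2,1,-3],[2,-2,-2],[1,2,1]])),key=lambda r:r.fun)
              ~~~~~~~~^^^^^^^^^^^^^^^^^^^^^^^^^^^^^^^^^^^^^^^^^^^^^^^^^^^^^^^^^^^^^^^^^^^^^^^^^^^^^^^^^^^^^^^^^^^^^^^^^^^^^^^^^^^^^^^^^^^^^^^^^^^^^^^^^^^
    res = _minimize_neldermead(fun, x0, args, callback, bounds=bounds,
                               **options)
    fxr = func(xr)
    fx = function(np.copy(x), *(wrapper_args + args))
  File "h.py", line 22, in sc
    p=proj(cam,w([q[0]*1,q[1],q[2]/100],[A,B],z0));P=p[0]*(1-t)+p[1]*t
  File "h.py", line 5, in proj
    i=eyes.camera_info(n);T=np.linalg.inv(i["T"]);p=np.asarray(P,float)@T[:3,:3].T+T[:3,3]
ValueError: time passes only in moves, steps and waits
```

```bash
python3 - <<'E'
import re
s=open('h.py').read()
s=s.replace('def proj(n,P):\n    i=eyes.camera_info(n);','INFO={n:eyes.camera_info(n) for n in("scene","top")}\ndef proj(n,P):\n    i=INFO[n];')
open('h.py','w').write(s)
E
python3 - <<'E'
from h import *
t=cv2.imread("pics/top0.png");s=cv2.imread("pics/scene0.png")
nt=[[80,65,10],[80,-65,10],[-80,-65,10],[-80,65,10]]
E=[(nt[i],nt[(i+1)%4],1) for i in range(4)]
F=[([-30,52,26],[60,52,26],-1),([-30,40,26],[50,40,26],1),([55,-18,26],[55,35,26],-1),([67,-18,26],[67,45,26],1)]
# -1 sign check: travelling +x along outer(+y) edge: right of travel is -y = inside bright -> left darker => -1
q0=[547,174.4,.335]
for nm,im in(("top",t),("scene",s)):
    for lab,e in(("plate",E),("fence",F),("both",E+F)):
        q,f=edgefit(im,nm,e,q0);print(nm,lab,q.round(3),round(f,1))
mt=[[40,22,44],[40,-22,44],[-40,-22,44],[-40,22,44]]
M=[(mt[i],mt[(i+1)%4],-1) for i in range(4)]
for nm,im in(("top",t),("scene",s)):
    q,f=edgefit(im,nm,M,[452.8,-73.3,-.193]);print(nm,"mod",q.round(3),round(f,1))
E
```

```text
top plate [5.47182e+02 1.75134e+02 3.42000e-01] -43.7
top fence [5.48232e+02 1.74827e+02 3.50000e-01] -187.8
top both [5.47839e+02 1.74924e+02 3.42000e-01] -230.3
scene plate [5.53707e+02 1.67260e+02 3.28000e-01] -46.4
scene fence [5.46424e+02 1.74879e+02 3.53000e-01] -217.5
scene both [5.47770e+02 1.73078e+02 3.98000e-01] -214.6
top mod [ 4.52644e+02 -7.25730e+01 -1.96000e-01] -234.9
scene mod [ 4.51294e+02 -7.34200e+01 -2.00000e-01] -324.8
```

```bash
python3 -m creep '[[[13,-32,0,0,0,0.012],[13,-32,0,0,0,0.012],[13,-32,0,0,0,0.012],[13,-32,0,0,0,0.012],[13,-32,0,0,0,0.012],[13,-32,0,0,0,0.012],[13,-32,0,0,0,0.012],[13,-32,0,0,0,0.012],[13,-32,0,0,0,0.012],[13,-32,0,0,0,0.012]]]' 1 60; python3 -m creep '[[[13,-32,0,0,0,0],[13,-32,0,0,0,0],[13,-32,0,0,0,0],[13,-32,0,0,0,0],[13,-32,0,0,0,0],[13,-32,0,0,0,0],[13,-32,0,0,0,0],[13,-32,0,0,0,0],[13,-32,0,0,0,0],[13,-32,0,0,0,0]]]'
```

```text
time: 0.93
ee_pos: [316.9, 248.5, 253.0]
ee_rot: [0.773, 0.635, -0.0, -0.0]
contact_force: [-0.0, 0.6, 0.1]
opening: 0.999
time: 1.77
ee_pos: [447.0, -71.6, 253.0]
ee_rot: [0.773, 0.634, -0.0, -0.0]
contact_force: [-0.4, -0.1, -0.2]
opening: 1.001
```

```bash
python3 -m creep '[[[1,-0.3,-30,0,0,0],[1,-0.3,-30,0,0,0],[1,-0.3,-30,0,0,0],[1,-0.3,-30,0,0,0],[1,-0.1,-25,0,0,0],[0,0,0,0,0,0]]]'; python3 - <<'E'
from rig import eyes
import cv2
for n,(x,y,w,h) in {"top":(310,190,120,100),"scene":(200,150,140,120)}.items():
    im=eyes.get_image(n)[:,:,::-1]; cv2.imwrite(f"pics/{n}1.png",cv2.resize(im[y:y+h,x:x+w],None,fx=5,fy=5,interpolation=cv2.INTER_CUBIC))
E
```

```text
time: 2.27
ee_pos: [447.7, -70.1, 102.3]
ee_rot: [0.773, 0.634, -0.003, -0.004]
contact_force: [-1.7, 0.3, -0.6]
opening: 1.0
```

View pics/scene1.png

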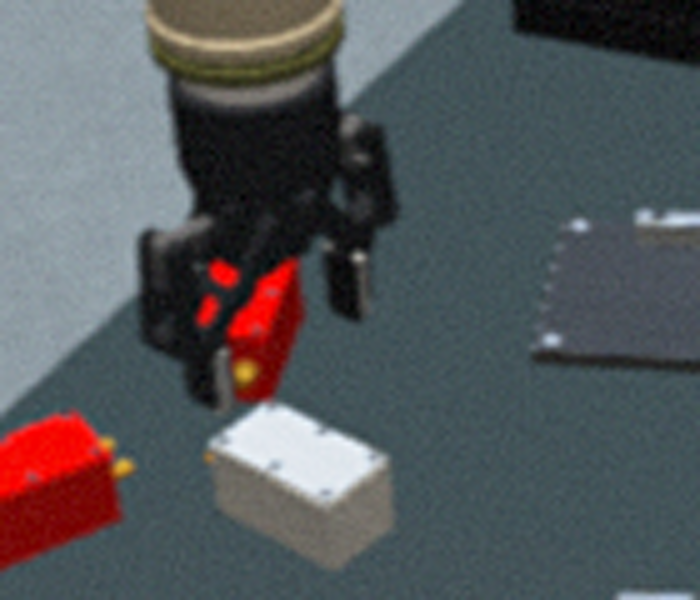

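View pics/top1.png

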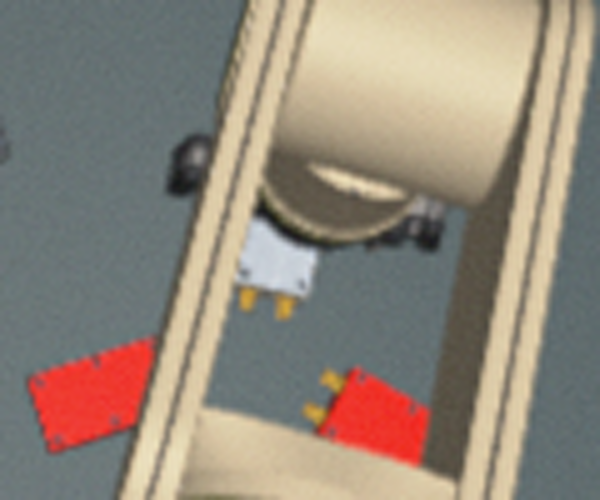

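```bash
python3 -m creep '[[[0,0,0,0,0,0],[0,0,0,0,0,0]]]'
```

```text
time: 2.53
ee_pos: [453.4, -71.5, 110.6]
ee_rot: [0.773, 0.634, 0.001, 0.001]
contact_force: [0.0, -0.3, 0.9]
opening: 1.0
```

```bash
python3 -m creep '[[[0,-1.5,-20,0,0,0],[0,0,-18,0,0,0],[0,0,-14,0,0,0],[0,0,-8,0,0,0],[0,0,-3,0,0,0],[0,0,0,0,0,0],[0,0,0,0,0,0],[0,0,0,0,0,0]]]'; python3 -m creep '[[[0,0,0,0,0,0],[0,0,0,0,0,0],[0,0,0,0,0,0],[0,0,0,0,0,0],[0,0,0,0,0,0],[0,0,0,0,0,0]]]' -1 60;python3 - <<'E'
from rig import eyes
import cv2
for n,(x,y,w,h) in {"scene":(200,170,120,110)}.items():
    im=eyes.get_image(n)[:,:,::-1]; cv2.imwrite(f"pics/{n}2.png",cv2.resize(im[y:y+h,x:x+w],None,fx=5,fy=5,interpolation=cv2.INTER_CUBIC))
E
```

```text
time: 3.2
ee_pos: [452.9, -72.9, 46.6]
ee_rot: [0.773, 0.634, 0.001, 0.001]
contact_force: [0.3, 0.3, 0.0]
opening: 0.998
time: 3.7
ee_pos: [452.4, -72.8, 45.9]
ee_rot: [0.773, 0.634, 0.0, 0.0]
contact_force: [-1.2, -0.5, 5.2]
opening: 0.504
```

View pics/scene2.png

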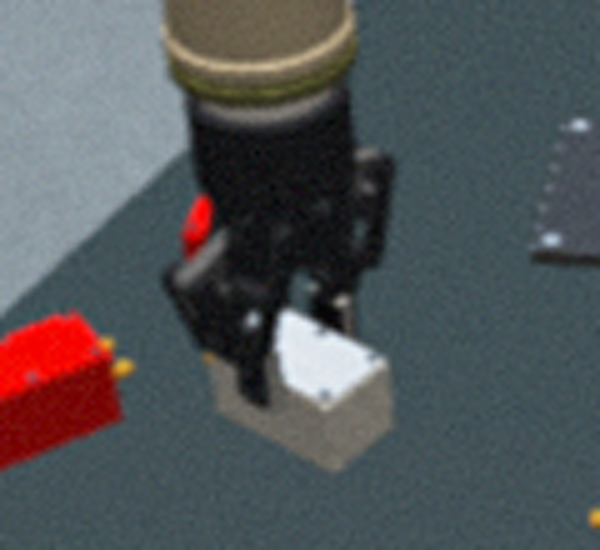

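Opening is 0.504, about 43 mm, so the jaws are on the module. The picture shows the near fingertip on the side face, its lower end at crop (258,405). I check the tip height next.

```bash
python3 - <<'E'
from h import *
q=[452.3,-72.9,-.196]
for z in (10,15,20,25,30): 
    print(z,((proj("scene",w(q,[[-11,-22,z],[11,-22,z],[0,-30,z]]))-[200,170])*5).round().tolist())
E
```

```text
10 [[257.0, 417.0], [290.0, 434.0], [262.0, 434.0]]
15 [[256.0, 409.0], [289.0, 426.0], [261.0, 426.0]]
20 [[255.0, 401.0], [288.0, 418.0], [260.0, 418.0]]
25 [[254.0, 393.0], [287.0, 410.0], [259.0, 410.0]]
30 [[253.0, 385.0], [286.0, 402.0], [258.0, 402.0]]
```

```bash
python3 -m creep '[[[0,0,8,0,0,0],[0,0,16,0,0,0],[0,0,22,0,0,0],[0,0,16,0,0,0],[0,0,4,0,0,0],[0,0,0,0,0,0]]]' -1 90; python3 -m creep '[[[4,11,0,0,0,0.03],[9,24,0,0,0,0.055],[11,31,0,0,0,0.062],[12,33,0,0,0,0.067],[12,33,0,0,0,0.067],[12,33,0,0,0,0.067],[12,33,0,0,0,0.067],[11,31,0,0,0,0.062],[8,18,0,0,0,0.044],[3,7,0,0,0,0.02]]]';python3 -m creep '[[[0,0,0,0,0,0],[0,0,0,0,0,0],[0,0,0,0,0,0]]]';python3 - <<'E'
from rig import eyes
import cv2
for n,(x,y,w,h) in {"scene":(270,100,140,130),"top":(230,150,120,110)}.items():
    im=eyes.get_image(n)[:,:,::-1]; cv2.imwrite(f"pics/{n}3f.png",im);cv2.imwrite(f"pics/{n}3.png",cv2.resize(im[y:y+h,x:x+w],None,fx=4.5,fy=4.5,interpolation=cv2.INTER_CUBIC))
E
```

```text
time: 4.25
ee_pos: [452.7, -72.9, 112.5]
ee_rot: [0.773, 0.634, 0.001, 0.001]
contact_force: [-0.5, -1.4, -2.2]
opening: 0.489
time: 5.08
ee_pos: [545.4, 184.1, 109.3]
ee_rot: [0.574, 0.819, -0.001, -0.001]
contact_force: [-0.5, -0.0, -2.0]
opening: 0.49
time: 5.33
ee_pos: [545.0, 180.1, 110.2]
ee_rot: [0.576, 0.817, -0.001, -0.001]
contact_force: [-0.5, -0.5, -1.2]
opening: 0.487
```

View pics/scene3.png

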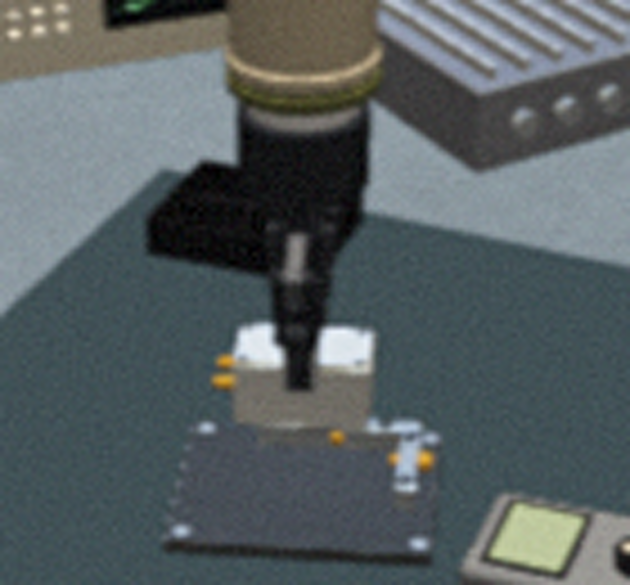

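View pics/top3.png

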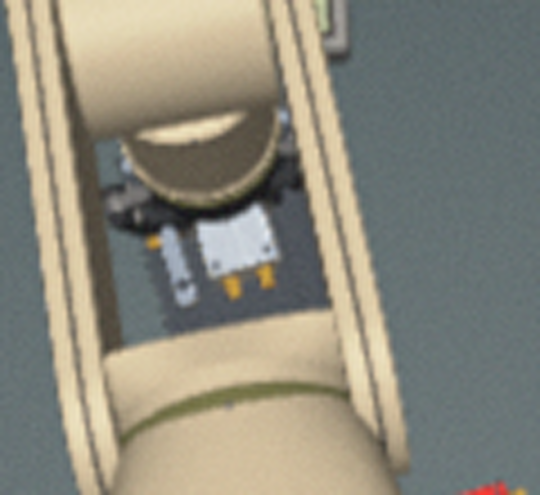

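The module hangs level above the nest with its connectors towards -x and its yaw matched. I lower it slowly and watch the force.

```bash
python3 -m creep '[[[0,0,-8,0,0,0],[0,0,-16,0,0,0],[0,0,-14,0,0,0],[0,0,-8,0,0,0],[0,0,-3,0,0,0],[0,0,0,0,0,0],[0,0,0,0,0,0],[0,0,0,0,0,0],[0,0,0,0,0,0]]]'; python3 -m creep '[[[0,0,-1,0,0,0],[0,0,-1,0,0,0],[0,0,-1,0,0,0],[0,0,0,0,0,0],[0,0,0,0,0,0],[0,0,0,0,0,0]]]';python3 -m creep '[[[0,0,-1,0,0,0],[0,0,0,0,0,0],[0,0,0,0,0,0],[0,0,0,0,0,0]]]'
```

```text
time: 6.18
ee_pos: [546.7, 181.5, 63.3]
ee_rot: [0.576, 0.818, 0.001, 0.001]
contact_force: [0.7, -0.3, -1.5]
opening: 0.487
time: 6.68
ee_pos: [545.8, 181.4, 59.2]
ee_rot: [0.576, 0.818, -0.0, -0.0]
contact_force: [0.6, -1.0, -2.5]
opening: 0.488
time: 7.02
ee_pos: [545.9, 181.3, 58.3]
ee_rot: [0.576, 0.818, -0.0, -0.0]
contact_force: [-0.2, -0.7, -2.4]
opening: 0.49
```

```bash
for i in 1; do python3 -m creep '[[[0,0,-1,0,0,0],[0,0,0,0,0,0],[0,0,0,0,0,0]]]'; python3 -m creep '[[[0,0,-1,0,0,0],[0,0,0,0,0,0],[0,0,0,0,0,0]]]'; python3 -m creep '[[[0,0,-0.7,0,0,0],[0,0,0,0,0,0],[0,0,0,0,0,0]]]'; done
```

```text
time: 7.27
ee_pos: [545.8, 181.3, 57.2]
ee_rot: [0.576, 0.818, -0.0, -0.0]
contact_force: [-1.4, 0.2, -3.2]
opening: 0.492
time: 7.52
ee_pos: [545.9, 181.3, 56.2]
ee_rot: [0.576, 0.818, -0.0, -0.0]
contact_force: [-0.1, 0.2, -2.4]
opening: 0.493
time: 7.77
ee_pos: [546.2, 181.5, 56.2]
ee_rot: [0.576, 0.818, 0.0, 0.0]
contact_force: [-1.8, -0.8, 3.7]
opening: 0.487
```

```bash
python3 -m creep '[[[-0.7,1.9,0,0,0,0],[-0.7,1.9,0,0,0,0],[-0.7,1.9,0,0,0,0],[0,0,0,0,0,0],[0,0,0,0,0,0]]]'; python3 -m creep '[[[-0.7,1.9,0,0,0,0],[0,0,0,0,0,0],[0,0,0,0,0,0]]]';python3 -m creep '[[[-0.7,1.9,0,0,0,0],[0,0,0,0,0,0],[0,0,0,0,0,0]]]';  python3 -m creep '[[[-0.3,0.95,0,0,0,0],[0,0,0,0,0,0],[0,0,0,0,0,0]]]'
```

```text
time: 8.18
ee_pos: [544.3, 187.5, 56.2]
ee_rot: [0.575, 0.818, 0.001, 0.0]
contact_force: [1.5, 0.3, 5.3]
opening: 0.489
time: 8.43
ee_pos: [543.6, 189.3, 56.2]
ee_rot: [0.575, 0.818, 0.001, 0.0]
contact_force: [-0.2, -1.4, 6.0]
opening: 0.49
time: 8.68
ee_pos: [543.1, 190.8, 56.2]
ee_rot: [0.576, 0.818, 0.0, 0.001]
contact_force: [1.8, -2.3, 4.5]
opening: 0.49
time: 8.93
ee_pos: [542.8, 191.5, 56.2]
ee_rot: [0.576, 0.818, 0.0, 0.001]
contact_force: [1.9, -2.7, 5.5]
opening: 0.492
```

```bash
python3 -m creep '[[[-0.3,0.95,0,0,0,0],[0,0,0,0,0,0],[0,0,0,0,0,0]]]'; python3 -m creep '[[[-0.3,0.95,0,0,0,0],[0,0,0,0,0,0],[0,0,0,0,0,0]]]';python3 -m creep '[[[1.9,0.7,0,0,0,0],[1.9,0.7,0,0,0,0],[1.9,0.7,0,0,0,0],[0,0,0,0,0,0],[0,0,0,0,0,0],[0,0,0,0,0,0]]]';  python3 -m creep '[[[1.9,0.7,0,0,0,0],[0,0,0,0,0,0],[0,0,0,0,0,0],[0,0,0,0,0,0]]]'
```

```text
time: 9.18
ee_pos: [542.6, 192.2, 56.2]
ee_rot: [0.576, 0.818, 0.0, 0.001]
contact_force: [1.4, -5.5, 6.3]
opening: 0.487
time: 9.43
ee_pos: [542.3, 193.0, 56.2]
ee_rot: [0.576, 0.818, 0.0, 0.001]
contact_force: [2.4, -4.9, 6.0]
opening: 0.49
time: 9.93
ee_pos: [547.5, 195.2, 56.1]
ee_rot: [0.576, 0.818, -0.0, 0.0]
contact_force: [-0.6, -5.2, 7.6]
opening: 0.49
time: 10.27
ee_pos: [549.3, 195.9, 56.2]
ee_rot: [0.576, 0.818, -0.0, 0.0]
contact_force: [-2.2, -4.9, 8.1]
opening: 0.49
```

```bash
python3 -m creep '[[[1.9,0.7,0,0,0,0],[0,0,0,0,0,0],[0,0,0,0,0,0],[0,0,0,0,0,0]]]';python3 -m creep '[[[1.9,0.7,0,0,0,0],[0,0,0,0,0,0],[0,0,0,0,0,0],[0,0,0,0,0,0]]]';  python3 -m creep '[[[0.95,0.35,0,0,0,0],[0,0,0,0,0,0],[0,0,0,0,0,0],[0,0,0,0,0,0]]]';python3 -m creep '[[[0.95,0.35,0,0,0,0],[0,0,0,0,0,0],[0,0,0,0,0,0],[0,0,0,0,0,0]]]'
```

```text
time: 10.6
ee_pos: [551.2, 196.6, 56.2]
ee_rot: [0.576, 0.818, -0.0, 0.0]
contact_force: [-2.2, -5.0, 8.3]
opening: 0.491
time: 10.93
ee_pos: [552.8, 197.2, 56.2]
ee_rot: [0.576, 0.818, -0.001, 0.0]
contact_force: [-3.9, -5.8, 10.4]
opening: 0.493
time: 11.27
ee_pos: [553.4, 197.4, 56.2]
ee_rot: [0.576, 0.818, -0.001, -0.0]
contact_force: [-5.5, -6.5, 12.4]
opening: 0.489
time: 11.6
ee_pos: [554.2, 197.7, 56.1]
ee_rot: [0.576, 0.818, -0.001, -0.0]
contact_force: [-6.1, -6.7, 13.5]
opening: 0.492
```

```bash
cat >nf.py <<'E'
from rig import ctrl
import numpy as np
s=ctrl.state();c,n=np.cos(.345),np.sin(.345)
R=np.array([[c,n],[-n,c]])
print(s["time"],"nest xy",(R@(s["ee_pos"][:2]-[547.5,174.8])).round(2),"z",s["ee_pos"][2].round(2),"F nest",(R@s["contact_force"][:2]).round(2),s["contact_force"][2].round(2),"M",s["moment"].round(2),s["ee_rot"].round(4))
E
python3 nf.py
python3 - <<'E'
from rig import eyes
import cv2
for n,(x,y,w,h) in {"scene":(290,150,100,90)}.items():
    im=eyes.get_image(n)[:,:,::-1]; cv2.imwrite(f"pics/{n}4.png",cv2.resize(im[y:y+h,x:x+w],None,fx=6,fy=6,interpolation=cv2.INTER_CUBIC))
E
```

```text
11.6 nest xy [14.1 19.3] z 56.14 F nest [-8.   -4.23] 13.5 M [-1.1   0.95  0.01] [ 5.755e-01  8.178e-01 -1.100e-03 -2.000e-04]
```

View pics/scene4.png

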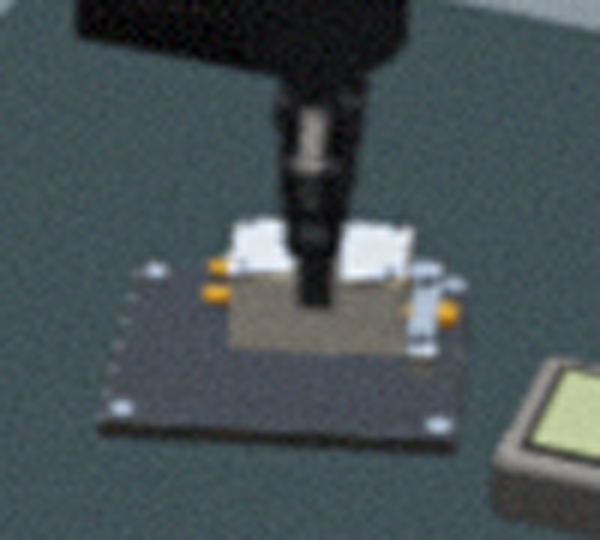

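```bash
for i in 1; do python3 -m creep '[[[0.95,0.35,0.3,0,0,0],[0,0,0,0,0,0],[0,0,0,0,0,0],[0,0,0,0,0,0]]]'>/dev/null; python3 nf.py; python3 -m creep '[[[0.95,0.35,0,0,0,0],[0,0,0,0,0,0],[0,0,0,0,0,0],[0,0,0,0,0,0]]]'>/dev/null; python3 nf.py;  python3 -m creep '[[[0.95,0.35,0,0,0,0],[0,0,0,0,0,0],[0,0,0,0,0,0],[0,0,0,0,0,0]]]' >/dev/null; python3 nf.py; done
```

```text
11.9833 nest xy [14.79 19.28] z 56.14 F nest [-8.29 -4.87] 11.22 M [-1.18  1.04  0.08] [ 5.756e-01  8.178e-01 -1.400e-03 -4.000e-04]
12.3167 nest xy [15.7 19.3] z 56.16 F nest [-9.56 -4.26] 12.18 M [-1.22  1.19  0.02] [ 5.755e-01  8.178e-01 -1.500e-03 -4.000e-04]
12.65 nest xy [16.29 19.29] z 56.12 F nest [-12.1   -5.25] 14.62 M [-1.42  1.52 -0.  ] [ 5.755e-01  8.178e-01 -1.900e-03 -7.000e-04]
```

```bash
for i in 1; do python3 -m creep '[[[0.95,0.35,0.2,0,0,0],[0,0,0,0,0,0],[0,0,0,0,0,0],[0,0,0,0,0,0]]]'>/dev/null; python3 nf.py; python3 -m creep '[[[-0.35,0.95,0.2,0,0,0],[0,0,0,0,0,0],[0,0,0,0,0,0],[0,0,0,0,0,0]]]'>/dev/null; python3 nf.py;  python3 -m creep '[[[-0.35,0.95,0,0,0,0],[0,0,0,0,0,0],[0,0,0,0,0,0],[0,0,0,0,0,0]]]' >/dev/null; python3 nf.py; python3 -m creep '[[[-0.35,0.95,0,0,0,0],[0,0,0,0,0,0],[0,0,0,0,0,0],[0,0,0,0,0,0]]]' >/dev/null; python3 nf.py; done
```

```text
12.9833 nest xy [16.38 19.3 ] z 56.15 F nest [-17.33  -5.12] 18.21 M [-1.64  2.22 -0.08] [ 0.5756  0.8178 -0.0028 -0.0013]
13.3167 nest xy [16.38 19.47] z 56.18 F nest [-15.54  -8.85] 16.37 M [-2.23  1.81 -0.19] [ 5.758e-01  8.176e-01 -3.100e-03 -8.000e-04]
13.65 nest xy [16.45 19.82] z 56.21 F nest [-16.51 -11.84] 16.35 M [-2.69  1.62 -0.3 ] [ 5.759e-01  8.175e-01 -3.300e-03 -4.000e-04]
13.9833 nest xy [16.42 20.21] z 56.2 F nest [-15.47 -14.03] 15.9 M [-3.16  1.48 -0.33] [ 5.759e-01  8.175e-01 -3.600e-03 -1.000e-04]
```

```bash
python3 -m creep '[[[-0.35,0.95,0,0,0,0],[0,0,0,0,0,0],[0,0,0,0,0,0],[0,0,0,0,0,0]]]'>/dev/null; python3 nf.py; python3 -m creep '[[[-0.35,0.95,0,0,0,0],[0,0,0,0,0,0],[0,0,0,0,0,0],[0,0,0,0,0,0]]]'>/dev/null; python3 nf.py
python3 - <<'E'
from rig import eyes
import cv2
for n,(x,y,w,h) in {"scene":(305,170,80,70),"top":(245,165,80,75)}.items():
    im=eyes.get_image(n)[:,:,::-1]; cv2.imwrite(f"pics/{n}5f.png",im);cv2.imwrite(f"pics/{n}5.png",cv2.resize(im[y:y+h,x:x+w],None,fx=8,fy=8,interpolation=cv2.INTER_CUBIC))
E
```

```text
14.3167 nest xy [16.46 20.28] z 56.25 F nest [-15.97 -18.7 ] 15.94 M [-3.81  1.26 -0.3 ] [ 5.760e-01  8.174e-01 -3.900e-03  5.000e-04]
14.65 nest xy [16.45 20.38] z 56.27 F nest [-16.49 -23.07] 15.94 M [-4.5   1.08 -0.29] [ 0.5761  0.8174 -0.0043  0.001 ]
```

View pics/scene5.png

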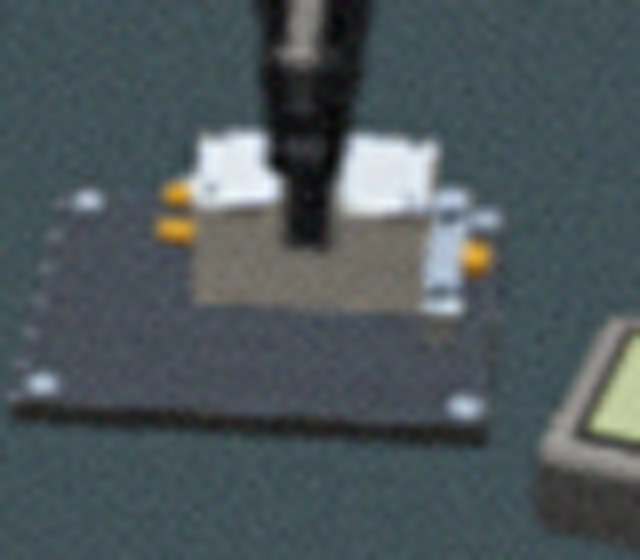

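View pics/top5.png

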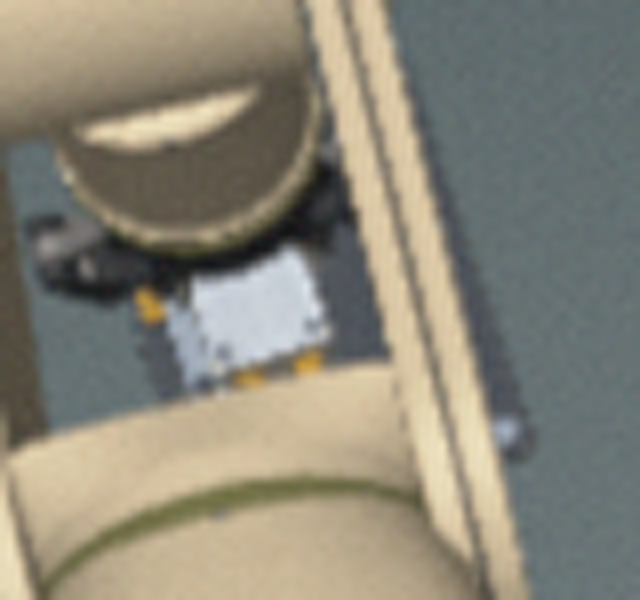

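```bash
python3 - <<'E'
from h import *
mt=[[40,22,44],[40,-22,44],[-40,-22,44],[-40,22,44]]
n=[547.5,174.8,.345]
for cam,(x,y,ww,hh) in {"scene":(305,170,80,70),"top":(245,165,80,75)}.items():
    im=cv2.imread(f"pics/{cam}5f.png")
    if cam=="top":
        e=[([40,22,44],[-40,22,44],1),([-38,-22,44],[-10,-22,44],-1),([-40,-22,44],[-40,22,44],-1)]
    else: e=[([40,-22,44],[18,-22,44],-1),([-18,-22,44],[-40,-22,44],-1),([40,20,44],[40,-22,44],-1),([-40,-22,44],[-40,22,44],-1),([-40,-22,0],[40,-22,0],1)]
    q0=[n[0]+15*.9411-18*.3382,n[1]+15*.3382+18*.9411,.345]
    q,f=edgefit(im,cam,e,q0,10);c,s=np.cos(.345),np.sin(.345)
    d=q[:2]-n[:2];print(cam,q.round(3),"in nest",(c*d[0]+s*d[1]).round(1),(-s*d[0]+c*d[1]).round(1))
    o=cv2.resize(im[y:y+hh,x:x+ww],None,fx=8,fy=8,interpolation=cv2.INTER_CUBIC)
    for Q,cl in((q0,(0,0,255)),(q,(0,255,0))):
      for zz in(44,0):
        p=(proj(cam,w(Q,[[a,b,zz] for a,b,_ in mt],10))-[x,y]+.5)*8-.5
        cv2.polylines(o,[np.round(p).astype(int)],True,cl,1)
    cv2.imwrite(f"pics/{cam}5o.png",o)
E
```

```text
scene [5.54742e+02 1.96156e+02 3.44000e-01] in nest 14.0 17.6
top [5.62890e+02 1.74272e+02 2.13000e-01] in nest 14.3 -5.7
```

View pics/scene5o.png

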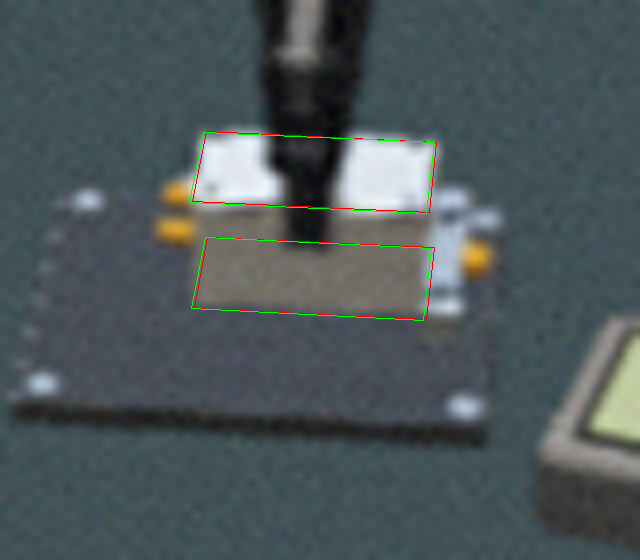

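View pics/top5o.png

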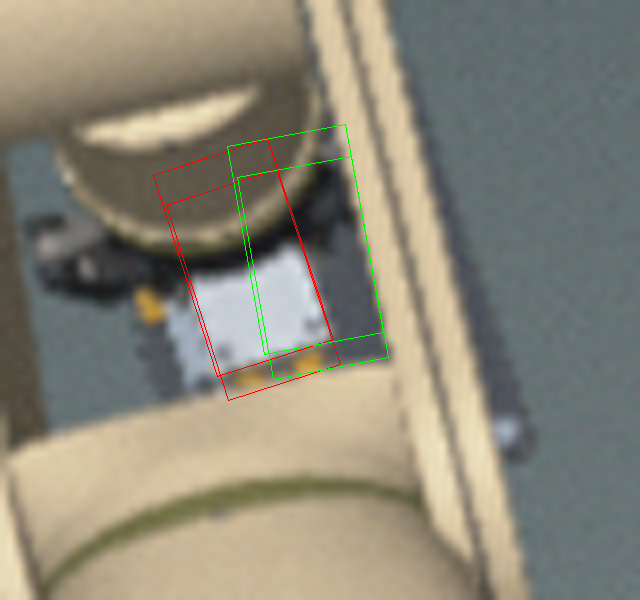

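The scene fit puts the module at nest (14.0, 17.6) mm, against a seat of (15, 18), with yaw equal to the nest's to 0.001 rad. The top fit is useless because the arm hides the module. Both push axes now stiffen with almost no motion, which means both fences are touched. I balance the push a little (x up, y down), let it settle and check again.

```bash
python3 -m creep '[[[0.8,-0.3,0,0,0,0],[0,0,0,0,0,0],[0,0,0,0,0,0],[0,0,0,0,0,0],[0,0,0,0,0,0],[0,0,0,0,0,0]]]'; python3 nf.py; python3 -m creep '[[[0,0,0,0,0,0],[0,0,0,0,0,0],[0,0,0,0,0,0],[0,0,0,0,0,0],[0,0,0,0,0,0],[0,0,0,0,0,0],[0,0,0,0,0,0],[0,0,0,0,0,0],[0,0,0,0,0,0],[0,0,0,0,0,0]]]'; python3 nf.py
python3 - <<'E'
from rig import eyes
import cv2
im=eyes.get_image("scene")[:,:,::-1]; cv2.imwrite("pics/scene6f.png",im);x,y,w,h=335,175,45,45
cv2.imwrite("pics/scene6.png",cv2.resize(im[y:y+h,x:x+w],None,fx=13,fy=13,interpolation=cv2.INTER_CUBIC))
E
```

```text
time: 15.25
ee_pos: [556.2, 199.5, 56.3]
ee_rot: [0.576, 0.817, -0.005, 0.0]
contact_force: [-11.1, -26.1, 17.9]
opening: 0.491
15.25 nest xy [16.5 20.3] z 56.27 F nest [-19.32 -20.83] 17.91 M [-4.28  1.65 -0.26] [ 5.761e-01  8.174e-01 -4.700e-03  3.000e-04]
time: 16.08
ee_pos: [556.2, 199.5, 56.3]
ee_rot: [0.576, 0.817, -0.005, 0.0]
contact_force: [-11.2, -25.5, 18.7]
opening: 0.487
16.0833 nest xy [16.49 20.32] z 56.26 F nest [-19.15 -20.26] 18.67 M [-4.27  1.69 -0.25] [ 5.761e-01  8.174e-01 -4.700e-03  3.000e-04]
```

View pics/scene6.png

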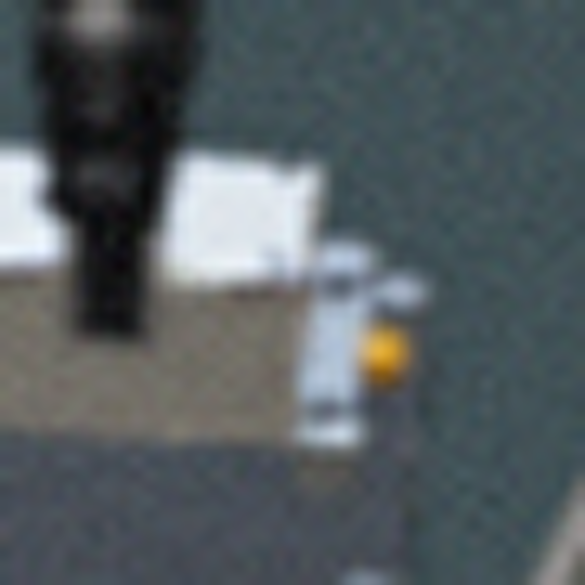

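View pics/scene6f.png

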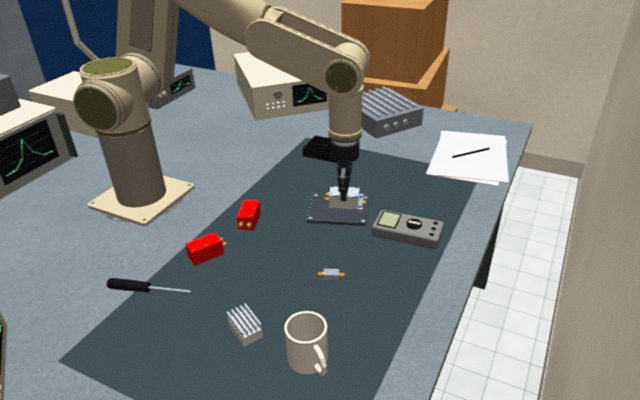

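The close crop shows the module's plain end flush on the short fence at (305,350), with no pin visible between them. Forces are steady, and the full view shows the other things where they were. Handing in.

```bash
python3 -c "
from rig import ctrl
print(ctrl.close_job())"; python3 nf.py
```

```text
the job is handed in; nothing more can be done
None
the job is handed in; nothing more can be done
```

I picked up the plain radio module and turned it about 0.54 rad, then set it flat on the nest with its connectors away from the short fence. I pressed it into the corner, first onto the long-fence contact and then onto the short-fence one. I handed it in at about 16 s, still gripped at 90 N and still pressed in.

**Force:** In the last check the push was steady at about 19 N toward the short fence, 20 N toward the long fence and 18 N down. Both sideways axes had stiffened with almost no further motion. That means both fences were touched, although I have no direct reading of the two contacts.

**Position:** The scene-camera fit, taken just before the last small push adjustment, put the module at nest (14.0, 17.6) mm against a seat of (15, 18). Its yaw matched the nest's to 0.001 rad, and the tool tilt was about 0.01 rad. The tool stood 10.4 mm higher than at the grasp on the bench, as expected for the 10 mm plate. The last crop showed no gap at the short fence.

**Checks that disagreed or failed:**
- The tool position read (16.5, 20.3) mm in my nest frame, about 2 mm off the seat each way. I put that down to camera calibration error, give in the grip and tool tilt.
- The top-view pose fit failed because the arm hid most of the module.
- In the scene overlay, the module's edges sat up to 1 pixel off the fitted outline.

**Bystanders:** By eye, the finned module and the other things had not moved in the last full view.

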